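Darkroom bottles in order of size

ROBOT

A 6-joint arm with a two-finger parallel gripper is mounted at the origin on the work surface. World frame = base frame: x ahead of the robot, y to its left, z up, the work surface at z = 0. Lengths are in mm, angles in degrees, forces in N, time in s.
With the tool pointing down it reaches from about 300 to 850 mm from the base axis. Payload 4.2 kg.
Tool frame: the origin (TCP) lies midway between the tips of the shut fingers; the grasp point (between the pads) lies 19 mm behind it (pinch_z is the distance from the TCP to the grasp point, in mm); z points along the fingers, y is the line along which they close (so a half turn about z gives the same grasp; the last joint's range is limited). The gripper opens to 91 mm and grips with 3 to 60 N. Pads are 32 mm wide; open, the fingers measure 118 mm over their backs; the gripper's body (76 mm by 178 mm) begins 60 mm behind the grasp point.
Start: joints at [71.276, 18.312, 89.639, -0, 72.044, -1.146], TCP at [173.658, 548.166, 213.976] pointing down, gripper open.
Joint ranges: [-177.97, 177.97], [-48.28, 115.42], [12.27, 149.76], [-77.06, 257.06], [2.81, 150.46], [-146.56, 146.56]. Speed limits (degrees/s): [147.25, 147.25, 180, 180, 180, 180].

INTERFACE

Orientations are given as [roll, pitch, yaw] about the fixed x, y, z axes, in that order (R = Rz(yaw) Ry(pitch) Rx(roll)).
In Python, from workcell import * gives the robot as it stands.
- The arm moves only by the tool step_arm, never from a script. Its argument "steps" is a list of rows, each a list of 7 numbers: the turn, a rotation vector about the tool's x, y, z in degrees, then the shift along the tool's x, y, z in mm, then the opening, from 0 (shut) to 1 (fully open). In form: [[rx, ry, rz, x, y, z, hand], ...]. A call has exactly 8 rows; each row shifts and turns the commanded pose from where the row before left it, along the tool's axes as they then stand; what a row does not reach is not made up. A row lasts 1/8 s, in which the tool goes at most 62.5 mm and 10.7 degrees, less where a joint would pass 70% of its speed; a pose out of reach is approached as far as the arm can. A call is refused whole if a number of a shift passes 62.5 or a number of a turn 10.7, either way. A call with a gripper value outside its range is refused whole. The fingers move at their own pace and stop on an object; "force" is the grip in N (left out, the last holds). Time passes only in rows, so rows that do not move let the fingers close, or fill a call up. It gives the time, the measured TCP pose, the force, the opening and the grip force at its end, in the units of the state.
- state(): the state, without advancing time (a new reading comes with each control period).
- grab_frame(name): name is "side" or "top"; returns a dict with "image" (400x640x3 uint8, blue, green, red), "fovy" (degrees; the focal length in pixels is half the picture's height over the tangent of half this angle, whatever the lens; pixels are square), "cx", "cy" (the principal point, pixels), "origin" and "rotation" of the camera in the world. Camera axes: x right, y down, z forward; pixel columns grow to the right and rows downward; lengths in mm; the calibration is good to about 2 mm. A picture is of the moment at which its call begins. There is no depth.
- job_done(): hands the job in; it is judged then, once.
The state is a dict: "time_s": time; "qpos": joint angles; "qvel": joint speeds; "effort": joint torques, N m; "ee_pos": TCP position; "ee_rot": TCP orientation; "force": force on the tool from outside, world axes, zero at the start; "torque": the same for the moment, N m; "gripper_width": finger opening in mm; "gripper_force": force on a finger pad.
Only numpy, scipy, OpenCV 4.12 (cv2) and the standard library are available. Lean on these libraries where they do the work, as an engineer would, in place of code of your own. Each camera call takes 0.05 s, during which the arm holds its last target. There are 200 camera calls.

TASK

Line the four amber bottles up by size on the board's coasters, one bottle centred on each: the smallest on the coaster next to the red end block, then each next larger one in turn. Keep them upright and set them down gently, for they are glass, and leave my mug where it stands.

Things in the scene. Friction and masses are not known exactly. Their poses are not given: they have to be found in the camera images.
- bottle_30: loose amber-brown bottle with white screw cap and paper label, the smallest of the four: body 32 mm in diameter and straight up to 50 mm, then a shoulder and a neck and cap 24 mm in diameter; 72 mm high in all; about 60 g (varies by a third). Stands upright on the table at the start. Origin: centre of its underside; z up along its axis
- bottle_60: loose amber-brown bottle with white screw cap and paper label, the second smallest of the four: body 42 mm in diameter and straight up to 66 mm, then a shoulder and a neck and cap 26 mm in diameter; 92 mm high in all; about 120 g (varies by a third). Stands upright on the table at the start. Origin: centre of its underside; z up along its axis
- bottle_120: loose amber-brown bottle with white screw cap and paper label, the second largest of the four: body 52 mm in diameter and straight up to 82 mm, then a shoulder and a neck and cap 27 mm in diameter; 112 mm high in all; about 220 g (varies by a third). Stands upright on the table at the start. Origin: centre of its underside; z up along its axis
- bottle_250: loose amber-brown bottle with white screw cap and paper label, the largest of the four: body 62 mm in diameter and straight up to 98 mm, then a shoulder and a neck and cap 29 mm in diameter; 132 mm high in all; about 400 g (varies by a third). Stands upright on the table at the start. Origin: centre of its underside; z up along its axis
- coaster_a: fixed round black rubber coaster with a white centre dot, 80 mm in diameter, 3 mm thick, one of four alike in a straight row about 95 mm apart on a low grey board (8 mm thick, 110 x 500 mm), so its top is 11 mm above the table; the letters say nothing of the order in the row. Origin: centre of its underside, 3 mm below its top
- coaster_b: fixed round black rubber coaster with a white centre dot, 80 mm in diameter, 3 mm thick, one of four alike in a straight row about 95 mm apart on a low grey board (8 mm thick, 110 x 500 mm), so its top is 11 mm above the table; the letters say nothing of the order in the row. Origin: centre of its underside, 3 mm below its top
- coaster_c: fixed round black rubber coaster with a white centre dot, 80 mm in diameter, 3 mm thick, one of four alike in a straight row about 95 mm apart on a low grey board (8 mm thick, 110 x 500 mm), so its top is 11 mm above the table; the letters say nothing of the order in the row. Origin: centre of its underside, 3 mm below its top
- coaster_d: fixed round black rubber coaster with a white centre dot, 80 mm in diameter, 3 mm thick, one of four alike in a straight row about 95 mm apart on a low grey board (8 mm thick, 110 x 500 mm), so its top is 11 mm above the table; the letters say nothing of the order in the row. Origin: centre of its underside, 3 mm below its top
- stop_red: fixed red end block, 90 mm across the row, 30 mm along it, 35 mm high, on the board at one end of the row, about 75 mm beyond the centre of the end coaster; a like white block closes the other end. Origin: centre of its underside; x across the row, y along it
- mug: loose empty white ceramic mug, 80 mm across, 92 mm high, standing among the bottles, handle roughly towards the robot (along its own y). Origin: centre of its underside
Not all that is in view belongs to the job. Leave any blue look-alike of the bottle_120 alone.

How it is judged:
By the outcome, as a careful person would: the job done as asked, in the order asked, and still so for the second after the job is handed in, with the robot touching nothing.
It also fails if it takes over 112 s, if anything falls off the work surface, if the arm or the gripper's body presses on something with over 40 N, if the wrist force passes 120 N, or if a joint passes its speed limit or range.

## Working session

There is one attempt and no reset: what is moved stays moved. The work goes in short steps, Python scripts to look and compute and a tool call to move; the robot and the scene stay as the last step left them, time stands still between calls to the robot, and variables do not carry over. Pictures are saved under pics/ and viewed, at most 14 in all, crops included, and the job is handed in when it is done.

Besides the shell and the picture viewer there is one more tool, called after "Emit:" as name(argument=value, ...) on one line, values as JSON. step_arm: Moves the arm, as the interface text tells. Its arguments: {"type":"object","properties":{"steps":{"type":"array","items":{"type":"array","items":{"type":"number"}}},"force":{"type":"number"}},"required":["steps"]}

```bash
mkdir -p pics; ls; python3 - <<'E'
from workcell import *
import cv2
for n in("side","top"):
    f=grab_frame(n); cv2.imwrite(f"pics/{n}0.png",f["image"])
    print(n,f["fovy"],f["cx"],f["cy"],f["origin"],f["rotation"])
print(state())
E
```

```text
pics
side 51.314482573035136 314.6598666651644 198.20563465065408 [ 226.99820027 -679.40281162  733.23932561] [-133.39656451   -0.67477345  -21.56076565]
top 50.99363335427786 324.8345381743662 196.40706851284503 [ 3.96251995e+02 -1.94215748e-01  1.07879621e+03] [-173.4813508    -0.6616857   -88.32462776]
{'time_s': 0.1, 'qpos': array([ 7.12757832e+01,  1.83479191e+01,  8.96985522e+01, -2.43641394e-03,
        7.20423997e+01, -1.14686398e+00]), 'qvel': array([-0.00421017, -0.09665134, -0.08244777, -0.00805489,  0.02181851,
        0.07175557]), 'effort': array([-5.39524499e-04, -4.13337708e+01, -2.32508433e+01,  7.28428806e-02,
        4.22040210e-02, -5.39152381e-05]), 'ee_pos': array([173.52734235, 547.7335901 , 213.21078467]), 'ee_rot': array([-1.79911100e+02,  5.37319136e-04,  1.62423401e+02]), 'force': array([-0.72097461, -0.86582635, -0.58233981]), 'torque': array([-0.00396042, -0.01901245,  0.0269266 ]), 'gripper_force': 0.0, 'gripper_width': 91.54142284293289}
```

View pics/top0.png

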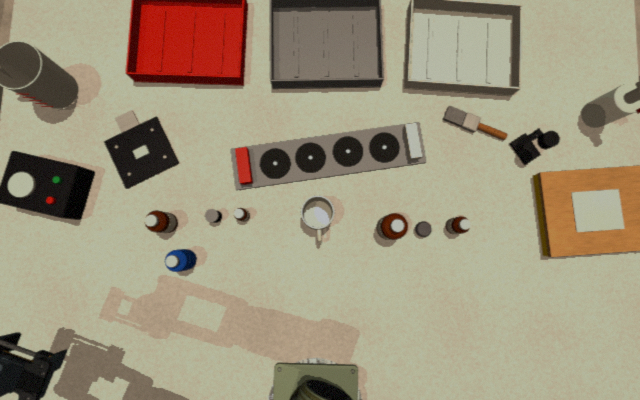

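View pics/side0.png

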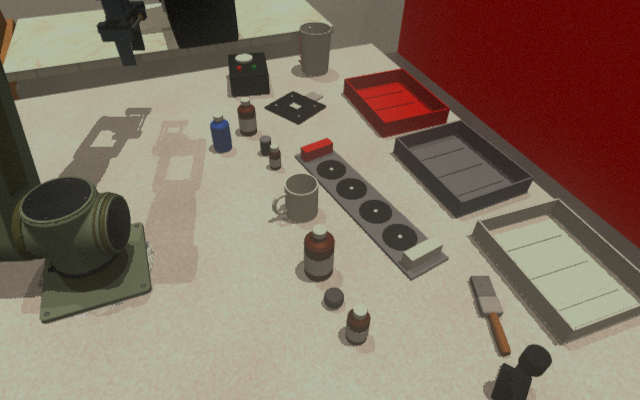

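Top view: row red block at (243,165), coasters (275,163), (310,157), (347,151), (384,147). Bottles: 120 at (158,222), 30 at (240,214), 250 at (394,227), 60 at (459,226). Mug is at (317,213), with grey distractor caps at (214,216) and (423,229) and the blue look-alike at (180,260). The side view agrees: 250 at (319,255), 60 at (358,325), 120 at (247,118), 30 at (275,158).

```bash
cat > h.py <<'E'
from workcell import *
import cv2, numpy as np
from scipy.spatial.transform import Rotation as R
class Cam:
    def __init__(s,n,img=None):
        f=grab_frame(n); s.im=f["image"]; s.o=np.array(f["origin"])
        s.R=R.from_euler("xyz",f["rotation"],degrees=True).as_matrix() if np.size(f["rotation"])==3 else np.array(f["rotation"])
        s.f=200/np.tan(np.radians(f["fovy"]/2)); s.c=np.array([f["cx"],f["cy"]])
        s.hsv=cv2.cvtColor(s.im,cv2.COLOR_BGR2HSV)
    def ray(s,p):
        d=s.R@np.r_[(np.array(p)-s.c)/s.f,1]; return d/np.linalg.norm(d)
    def plane(s,p,z):
        d=s.ray(p); return s.o+d*(z-s.o[2])/d[2]
    def proj(s,P):
        q=s.R.T@(np.array(P)-s.o); return s.c+s.f*q[:2]/q[2]
def tri(a,pa,b,pb):
    da,db=a.ray(pa),b.ray(pb)
    t=np.linalg.lstsq(np.c_[da,-db],b.o-a.o,rcond=None)[0]
    P,Q=a.o+da*t[0],b.o+db*t[1]
    return (P+Q)/2,np.linalg.norm(P-Q)
def blobs(mask,amin=15,amax=5000):
    n,l,st,c=cv2.connectedComponentsWithStats(mask.astype(np.uint8))
    return [(c[i],st[i]) for i in range(1,n) if amin<=st[i][4]<=amax]
E
python3 - <<'E'
from h import *
T,S=Cam("top"),Cam("side")
for nm,C,roi in(("top",T,(110,300,120,500)),("side",S,(80,350,200,460))):
    h,s,v=[C.hsv[...,i].astype(int) for i in range(3)]
    m0=np.zeros(v.shape,bool); m0[roi[0]:roi[1],roi[2]:roi[3]]=1
    b,g,r=[C.im[...,i].astype(int) for i in range(3)]
    br=(r-b>25)&(r<140)&(s>110)&m0&((h<16)|(h>170))
    for k,m in(("brown",br),("white",(v>165)&(s<45)&m0),("black",(v<55)&m0)):
        print(nm,k,[(c.round(1).tolist(),st.tolist()) for c,st in blobs(m,6 if k=="white" else 30)])
a=cv2.resize(T.im[135:275,140:480],None,fx=2.3,fy=2.3,interpolation=2)
b=cv2.resize(S.im[90:350,220:430],None,fx=2,fy=2,interpolation=2)[:, :]
cv2.imwrite("pics/t1.png",a);cv2.imwrite("pics/s1.png",b)
E
```

```text
top brown [([489.6, 131.0], [478, 125, 22, 14, 121]), ([248.3, 170.4], [240, 148, 13, 37, 97]), ([243.6, 215.0], [238, 209, 9, 11, 31]), ([159.6, 221.2], [147, 211, 23, 21, 241]), ([392.7, 226.2], [381, 213, 27, 26, 378]), ([457.5, 224.9], [452, 217, 16, 16, 126])]
top white [([123.3, 111.2], [120, 110, 11, 5, 29]), ([143.5, 114.5], [135, 110, 19, 13, 137]), ([157.3, 111.4], [156, 110, 4, 4, 14]), ([163.2, 113.6], [160, 110, 7, 9, 28]), ([250.4, 111.8], [248, 110, 6, 5, 14]), ([272.6, 111.3], [272, 110, 2, 4, 7]), ([282.5, 114.7], [277, 110, 11, 13, 42]), ([362.2, 122.7], [281, 110, 160, 48, 2654]), ([440.0, 110.2], [438, 110, 5, 2, 6]), ([467.2, 110.7], [464, 110, 7, 3, 10]), ([489.2, 116.7], [474, 110, 26, 19, 287]), ([263.4, 116.7], [263, 115, 2, 4, 7]), ([169.4, 120.3], [162, 116, 14, 9, 30]), ([176.7, 124.5], [175, 121, 4, 7, 17]), ([258.9, 120.7], [258, 120, 3, 3, 7]), ([266.0, 125.0], [263, 121, 6, 10, 31]), ([355.5, 126.7], [350, 123, 12, 8, 26]), ([187.0, 128.5], [186, 127, 4, 4, 8]), ([443.8, 127.2], [442, 126, 4, 4, 6]), ([452.2, 130.7], [448, 126, 8, 12, 32]), ([170.5, 13
[... 2106 characters left out ...]
6])]
side brown [([398.6, 106.6], [344, 80, 106, 57, 2513]), ([449.7, 87.4], [431, 80, 29, 23, 347]), ([246.4, 109.0], [238, 104, 16, 9, 84]), ([316.6, 152.5], [301, 144, 32, 18, 276]), ([319.7, 243.1], [305, 232, 29, 21, 326]), ([359.5, 322.8], [353, 320, 12, 7, 32])]
side white [([244.4, 98.6], [241, 97, 8, 5, 30]), ([294.8, 105.3], [291, 103, 9, 5, 22]), ([451.7, 116.9], [447, 111, 12, 11, 63]), ([280.4, 202.3], [277, 198, 8, 11, 52]), ([283.0, 222.3], [281, 221, 5, 3, 7])]
side black [([249.3, 87.0], [231, 80, 38, 16, 564]), ([292.3, 106.5], [266, 92, 52, 32, 594]), ([456.3, 128.1], [451, 122, 9, 13, 63]), ([445.9, 131.9], [440, 128, 12, 10, 31]), ([265.7, 148.4], [262, 144, 7, 11, 33])]
```

View pics/t1.png

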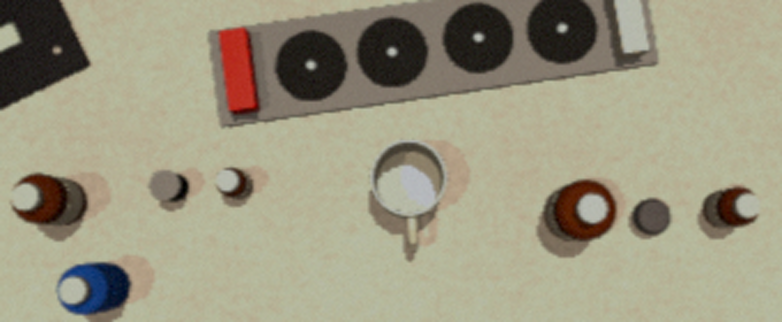

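View pics/s1.png

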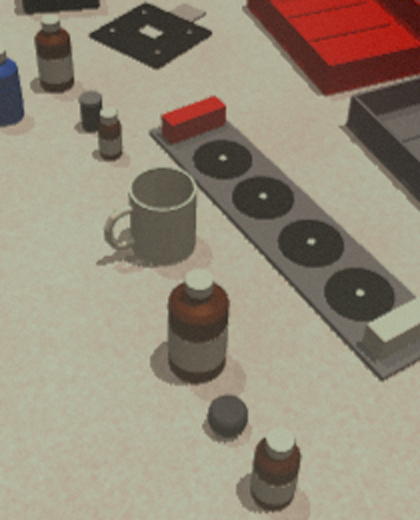

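```bash
python3 - <<'E'
from h import *
T,S=Cam("top"),Cam("side")
np.set_printoptions(precision=1,suppress=True)
for n,(a,b,z) in {"120":((152,220),(244.7,99.5),112),"30":((239.5,213.5),(274.3,146.5),72),"250":((397.5,225.5),(320,228.5),132),"60":((464.5,224.3),(360.3,308.3),92),"c1":((274.9,163.1),(331,169),11),"c2":((310.1,157.2),(351.5,188),11),"c3":((347.5,151.1),(375.5,210.5),11),"c4":((383.9,147.0),(400,236.5),11)}.items():
    P,e=tri(T,a,S,b); print(n,P,round(e,1),T.plane(a,z),S.plane(b,z), "base proj side",S.proj([*P[:2],0]),"top",T.proj([*P[:2],0]))
print("mug",T.plane((317.5,212.5),92)[:2])
c=np.array([T.plane(p,11)[:2] for p in((274.9,163.1),(383.9,147.0))]); d=c[1]-c[0]; print(np.linalg.norm(d)/3,np.degrees(np.arctan2(d[1],d[0])))
E
```

```text
120 [439.7 387.  111.7] 1.5 [440.4 386.7 112. ] [438.9 386.7 112. ] base proj side [248.7 131.8] top [169.3 222.8]
30 [464.8 195.3  69.8] 1.1 [464.1 195.   72. ] [464.5 192.2  72. ] base proj side [275.5 166.9] top [244.7 215.3]
250 [ 444.5 -174.3  132.1] 1.8 [ 443.6 -174.   132. ] [ 445.4 -174.4  132. ] base proj side [318.3 269.7] top [388.2 227.5]
60 [ 454.2 -340.5   90.8] 2.1 [ 453.2 -339.7   92. ] [ 454.8 -341.4   92. ] base proj side [355.6 334.3] top [452.6 225.6]
c1 [601.5 122.9   8.3] 0.4 [601.2 122.5  11. ] [599.9 119.9  11. ] base proj side [331.  171.3] top [275.2 163.8]
c2 [620.3  32.2   8.5] 0.5 [619.6  32.2  11. ] [619.2  29.7  11. ] base proj side [351.2 190.4] top [310.2 157.8]
c3 [639.6 -64.6   9.3] 0.9 [638.7 -64.3  11. ] [639.1 -66.1  11. ] base proj side [374.9 213.2] top [347.3 151.7]
c4 [ 653.9 -159.5    7.8] 1.0 [ 652.6 -158.8   11. ] [ 652.5 -161.9   11. ] base proj side [399.3 238.7] top [383.5 147.5]
mug [470.6   7.9]
95.32418254062031 -79.63752251912308
```

Emit:
step_arm(steps=[[0, 0, -8.8, 0, 0, 0, 1], [0, 0, -8.78, 0, 0, 0, 1], [0, 0, 0, -40, -24, 0, 1], [0, 0, 0, -50, -30, 0, 1], [0, 0, 0, -50, -30, 0, 1], [0, 0, 0, -50, -30, 0, 1], [0, 0, 0, -46, -28, 0, 1], [0, 0, 0, -30, -19, 0, 1]], force=12)

```text
time_s: 1.3
ee_pos: [441.6, 385.6, 213.9]
ee_rot: [-180.0, 0.0, 179.9]
force: [-0.4, 0.3, -0.1]
gripper_width: 91.4
gripper_force: 0.0
```

Emit:
step_arm(steps=[[0, 0, 0, 0, 0, 0, 1], [0, 0, 0, 0, 0, 20, 1], [0, 0, 0, 0, 0, 35, 1], [0, 0, 0, 0, 0, 35, 1], [0, 0, 0, 0, 0, 35, 1], [0, 0, 0, 0, 0, 28, 1], [0, 0, 0, 0, 0, 14, 1], [0, 0, 0, 0, 0, 4, 1]])

```text
time_s: 2.3
ee_pos: [439.1, 387.5, 42.6]
ee_rot: [-180.0, -0.0, -180.0]
force: [-0.5, 0.2, -0.0]
gripper_width: 90.9
gripper_force: 0.0
```

Emit:
step_arm(steps=[[0, 0, 0, 0, 0, 0, 0.7], [0, 0, 0, 0, 0, 0, 0.65], [0, 0, 0, 0, 0, 0, 0.6], [0, 0, 0, 0, 0, 0, 0.55], [0, 0, 0, 0, 0, 0, 0.5], [0, 0, 0, 0, 0, 0, 0.4], [0, 0, 0, 0, 0, 0, 0.3], [0, 0, 0, 0, 0, 0, 0.3]], force=12)

```text
time_s: 3.3
ee_pos: [440.0, 387.7, 43.4]
ee_rot: [179.9, 0.1, 180.0]
force: [0.1, 1.2, 4.4]
gripper_width: 51.7
gripper_force: 12.0
```

Emit:
step_arm(steps=[[0, 0, 0, 0, 0, -3, 0.3], [0, 0, 0, 0, 0, -10, 0.3], [0, 0, 0, 0, 0, -20, 0.3], [0, 0, 0, 0, 0, -25, 0.3], [0, 0, 0, 0, 0, -25, 0.3], [0, 0, 0, 0, 0, -18, 0.3], [0, 0, 0, 0, 0, -7, 0.3], [0, 0, 0, 0, 0, -2, 0.3]], force=16)

```text
time_s: 4.3
ee_pos: [439.5, 386.9, 152.9]
ee_rot: [-180.0, -0.0, -180.0]
force: [1.0, 1.0, -1.6]
gripper_width: 51.9
gripper_force: 16.0
```

Emit:
step_arm(steps=[[0, 0, 0, -5, -12, 0, 0.3], [0, 0, 0, -11, -25, 0, 0.3], [0, 0, 0, -17, -38, 0, 0.3], [0, 0, 0, -17, -38, 0, 0.3], [0, 0, 0, -17, -38, 0, 0.3], [0, 0, 0, -17, -38, 0, 0.3], [0, 0, 0, -17, -38, 0, 0.3], [0, 0, 0, -17, -38, 0, 0.3]])

```text
time_s: 5.3
ee_pos: [557.5, 119.9, 152.0]
ee_rot: [-180.0, -0.1, 180.0]
force: [0.6, 0.1, -2.2]
gripper_width: 51.6
gripper_force: 16.0
```

Emit:
step_arm(steps=[[0, 0, 0, -17, -38, 0, 0.3], [0, 0, 0, -17, -38, 0, 0.3], [0, 0, 0, -17, -38, 0, 0.3], [0, 0, 0, -15, -35, 0, 0.3], [0, 0, 0, -9, -22, 0, 0.3], [0, 0, 0, -5, -12, 0, 0.3], [0, 0, 0, -1, -4, 0, 0.3], [0, 0, 0, 0, 0, 0, 0.3]])

```text
time_s: 6.3
ee_pos: [638.3, -64.1, 152.9]
ee_rot: [180.0, -0.0, -180.0]
force: [-1.1, -0.3, -1.6]
gripper_width: 51.7
gripper_force: 16.0
```

Emit:
step_arm(steps=[[0, 0, 0, 0, 0, 12, 0.3], [0, 0, 0, 0, 0, 22, 0.3], [0, 0, 0, 0, 0, 22, 0.3], [0, 0, 0, 0, 0, 18, 0.3], [0, 0, 0, 0, 0, 12, 0.3], [0, 0, 0, 0, 0, 6, 0.3], [0, 0, 0, 0, 0, 3, 0.3], [0, 0, 0, 0, 0, 0, 0.3]])

```text
time_s: 7.3
ee_pos: [639.0, -64.8, 58.3]
ee_rot: [180.0, 0.0, 180.0]
force: [0.5, 0.4, -2.3]
gripper_width: 51.7
gripper_force: 16.0
```

Emit:
step_arm(steps=[[0, 0, 0, 0, 0, 1, 0.3], [0, 0, 0, 0, 0, 1, 0.3], [0, 0, 0, 0, 0, 0.5, 0.3], [0, 0, 0, 0, 0, 0.5, 0.3], [0, 0, 0, 0, 0, 0.5, 0.3], [0, 0, 0, 0, 0, 0, 0.3], [0, 0, 0, 0, 0, 0, 0.3], [0, 0, 0, 0, 0, 0, 0.3]])

```text
time_s: 8.3
ee_pos: [638.7, -64.8, 54.5]
ee_rot: [180.0, 0.0, -180.0]
force: [-0.7, 0.1, -1.2]
gripper_width: 51.8
gripper_force: 16.0
```

```bash
python3 - <<'E'
from h import *
S=Cam("side"); print(state()["force"],state()["ee_pos"])
cv2.imwrite("pics/s2.png",cv2.resize(S.im[120:280,280:480],None,fx=3,fy=3,interpolation=2))
E
```

```text
[ 0.43823123 -0.42686396 -0.92013554] [638.72381241 -64.84004572  54.47730788]
```

View pics/s2.png

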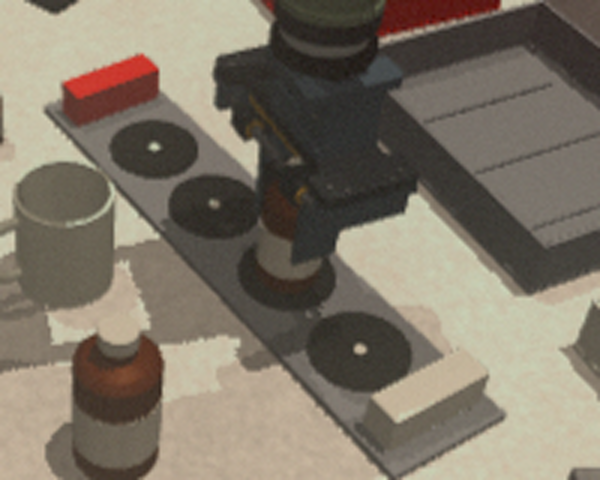

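Bottle 120 sits centred on the third coaster, with black rim around it at about (287,275) in the crop. Releasing.

Emit:
step_arm(steps=[[0, 0, 0, 0, 0, 0.6, 0.55], [0, 0, 0, 0, 0, 0, 0.6], [0, 0, 0, 0, 0, 0, 0.65], [0, 0, 0, 0, 0, 0, 0.75], [0, 0, 0, 0, 0, 0, 0.9], [0, 0, 0, 0, 0, 0, 1], [0, 0, 0, 0, 0, -5, 1], [0, 0, 0, 0, 0, -15, 1]])

```text
time_s: 9.35
ee_pos: [638.2, -64.7, 73.8]
ee_rot: [180.0, -0.1, 180.0]
force: [0.7, 0.3, -0.5]
gripper_width: 91.1
gripper_force: 0.0
```

Emit:
step_arm(steps=[[0, 0, 0, 0, 0, -30, 1], [0, 0, 0, 0, 0, -40, 1], [0, 0, 0, 0, 0, -30, 1], [0, 0, 10, 0, 0, 0, 1], [0, 0, 10, 0, 0, 0, 1], [0, 0, 10, 0, 0, 0, 1], [0, 0, 10, 0, 0, 0, 1], [0, 0, 10, 0, 0, 0, 1]])

```text
time_s: 10.35
ee_pos: [638.9, -64.8, 175.2]
ee_rot: [179.9, 0.1, 129.7]
force: [0.9, -0.4, 0.7]
gripper_width: 90.9
gripper_force: 0.0
```

Emit:
step_arm(steps=[[0, 0, 10, 0, 0, 0, 1], [0, 0, 10, 0, 0, 0, 1], [0, 0, 10, 0, 0, 0, 1], [0, 0, 10, 0, 0, 0, 1], [0, 0, 0, -14, -25, 0, 1], [0, 0, 0, -30, -50, 0, 1], [0, 0, 0, -30, -50, 0, 1], [0, 0, 0, -25, -45, 0, 1]])

```text
time_s: 11.35
ee_pos: [467.2, -164.7, 175.1]
ee_rot: [179.9, 0.1, 90.0]
force: [0.7, -1.3, -0.3]
gripper_width: 90.9
gripper_force: 0.0
```

Emit:
step_arm(steps=[[0, 0, 0, -6, -15, 0, 1], [0, 0, 0, -4, -9, 0, 1], [0, 0, 0, 0, 0, 10, 1], [0, 0, 0, 0, 0, 28, 1], [0, 0, 0, 0, 0, 30, 1], [0, 0, 0, 0, 0, 26, 1], [0, 0, 0, 0, 0, 12, 1], [0, 0, 0, 0, 0, 4, 1]])

```text
time_s: 12.35
ee_pos: [445.1, -173.5, 63.0]
ee_rot: [-180.0, -0.0, 90.0]
force: [0.1, -0.9, 1.2]
gripper_width: 91.2
gripper_force: 0.0
```

Emit:
step_arm(steps=[[0, 0, 0, 0, 0, 0, 0.8], [0, 0, 0, 0, 0, 0, 0.75], [0, 0, 0, 0, 0, 0, 0.7], [0, 0, 0, 0, 0, 0, 0.65], [0, 0, 0, 0, 0, 0, 0.6], [0, 0, 0, 0, 0, 0, 0.5], [0, 0, 0, 0, 0, 0, 0.4], [0, 0, 0, 0, 0, 0, 0.4]], force=20)

```text
time_s: 13.35
ee_pos: [444.2, -173.9, 64.3]
ee_rot: [-180.0, 0.0, 90.0]
force: [-4.0, -0.6, 6.2]
gripper_width: 61.7
gripper_force: 20.0
```

Emit:
step_arm(steps=[[0, 0, 0, 0, 0, -2, 0.4], [0, 0, 0, 0, 0, -6, 0.4], [0, 0, 0, 0, 0, -12, 0.4], [0, 0, 0, 0, 0, -20, 0.4], [0, 0, 0, 0, 0, -20, 0.4], [0, 0, 0, 0, 0, -12, 0.4], [0, 0, 0, 0, 0, -6, 0.4], [0, 0, 0, 0, 0, -2, 0.4]], force=24)

```text
time_s: 14.35
ee_pos: [444.6, -173.7, 143.9]
ee_rot: [-180.0, -0.0, 90.0]
force: [-0.3, 0.7, -3.0]
gripper_width: 61.6
gripper_force: 24.0
```

Emit:
step_arm(steps=[[0, 0, 0, 1, 10, 0, 0.4], [0, 0, 0, 2, 20, 0, 0.4], [0, 0, 0, 2, 32, 0, 0.4], [0, 0, 0, 2, 36, 0, 0.4], [0, 0, 0, 2, 36, 0, 0.4], [0, 0, 0, 2, 32, 0, 0.4], [0, 0, 0, 1.5, 24, 0, 0.4], [0, 0, 0, 1, 12, 0, 0.4]])

```text
time_s: 15.35
ee_pos: [647.9, -159.9, 142.3]
ee_rot: [-179.9, -0.0, 90.0]
force: [-0.0, -1.5, -2.4]
gripper_width: 61.2
gripper_force: 24.0
```

Emit:
step_arm(steps=[[0, 0, 0, 0.3, 5, 0, 0.4], [0, 0, 0, 0, 1.5, 4, 0.4], [0, 0, 0, 0, 0, 12, 0.4], [0, 0, 0, 0, 0, 18, 0.4], [0, 0, 0, 0, 0, 16, 0.4], [0, 0, 0, 0, 0, 9, 0.4], [0, 0, 0, 0, 0, 4, 0.4], [0, 0, 0, 0, 0, 1, 0.4]])

```text
time_s: 16.35
ee_pos: [653.4, -160.1, 79.8]
ee_rot: [180.0, -0.0, 90.0]
force: [-0.1, 1.0, -2.9]
gripper_width: 61.7
gripper_force: 24.0
```

Emit:
step_arm(steps=[[0, 0, 0, 0, 0, 1, 0.4], [0, 0, 0, 0, 0, 1, 0.4], [0, 0, 0, 0, 0, 1, 0.4], [0, 0, 0, 0, 0, 0.5, 0.4], [0, 0, 0, 0, 0, 0.5, 0.4], [0, 0, 0, 0, 0, 0.3, 0.4], [0, 0, 0, 0, 0, 0, 0.4], [0, 0, 0, 0, 0, 0, 0.4]])

```text
time_s: 17.35
ee_pos: [653.2, -160.0, 75.6]
ee_rot: [180.0, -0.0, 90.0]
force: [-0.5, -0.5, -3.4]
gripper_width: 61.6
gripper_force: 24.0
```

```bash
python3 - <<'E'
from h import *
S=Cam("side"); print(state()["force"],state()["ee_pos"])
cv2.imwrite("pics/s3.png",cv2.resize(S.im[120:280,280:480],None,fx=3,fy=3,interpolation=2))
E
```

```text
[ 0.94339867  0.1752945  -3.1232207 ] [ 653.20720069 -160.01240472   75.55526973]
```

View pics/s3.png

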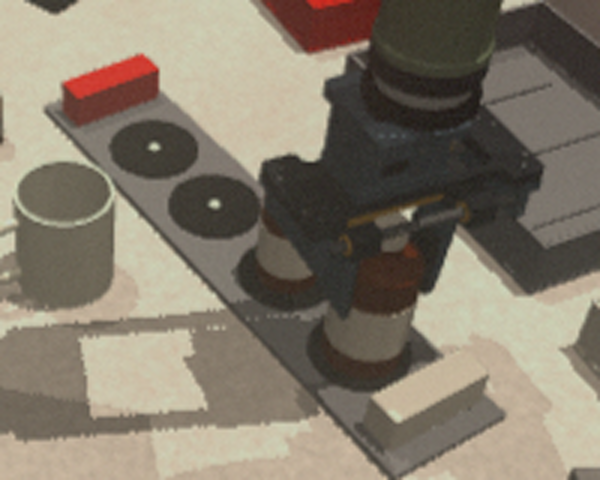

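Bottle 250 stands over coaster 4 (base about (365,355), coaster about (358,345) in the crop), close to centred. Touching down.

Emit:
step_arm(steps=[[0, 0, 0, 0, 0, 0.4, 0.4], [0, 0, 0, 0, 0, 0.4, 0.4], [0, 0, 0, 0, 0, 0.3, 0.4], [0, 0, 0, 0, 0, 0.3, 0.4], [0, 0, 0, 0, 0, 0, 0.4], [0, 0, 0, 0, 0, 0, 0.4], [0, 0, 0, 0, 0, 0, 0.4], [0, 0, 0, 0, 0, 0, 0.4]])

```text
time_s: 18.4
ee_pos: [653.2, -160.1, 75.3]
ee_rot: [180.0, 0.0, 90.0]
force: [-2.3, 0.4, 5.4]
gripper_width: 61.6
gripper_force: 24.0
```

Emit:
step_arm(steps=[[0, 0, 0, 0, 0, 0, 0.66], [0, 0, 0, 0, 0, 0, 0.7], [0, 0, 0, 0, 0, 0, 0.75], [0, 0, 0, 0, 0, 0, 0.85], [0, 0, 0, 0, 0, 0, 1], [0, 0, 0, 0, 0, 0, 1], [0, 0, 0, 0, 0, -5, 1], [0, 0, 0, 0, 0, -20, 1]])

```text
time_s: 19.4
ee_pos: [652.3, -159.8, 98.4]
ee_rot: [-179.8, -0.0, 90.0]
force: [0.3, -0.4, 0.6]
gripper_width: 91.3
gripper_force: 0.0
```

Emit:
step_arm(steps=[[0, 0, 0, 0, 0, -30, 1], [0, 0, 0, 0, 0, -35, 1], [0, 0, 0, -15, -15, 0, 1], [0, 0, 0, -30, -34, 0, 1], [0, 0, 0, -40, -44, 0, 1], [0, 0, 0, -40, -44, 0, 1], [0, 0, 0, -36, -40, 0, 1], [0, 0, 0, -20, -22, 0, 1]])

```text
time_s: 20.4
ee_pos: [450.6, -342.4, 163.2]
ee_rot: [-179.9, -0.1, 89.9]
force: [0.9, 1.1, 0.3]
gripper_width: 91.4
gripper_force: 0.0
```

```bash
python3 - <<'E'
from h import *
T,S=Cam("top"),Cam("side"); print(state()["ee_pos"])
a=cv2.resize(T.im[115:235,210:440],None,fx=3.4,fy=3.4,interpolation=2)
b=cv2.resize(S.im[120:280,290:480],None,fx=3.4,fy=3.4,interpolation=2)
cv2.imwrite("pics/t4.png",a[:,:780]);cv2.imwrite("pics/s4.png",b)
E
```

```text
[ 450.60581156 -342.6786309   163.27675396]
```

View pics/t4.png

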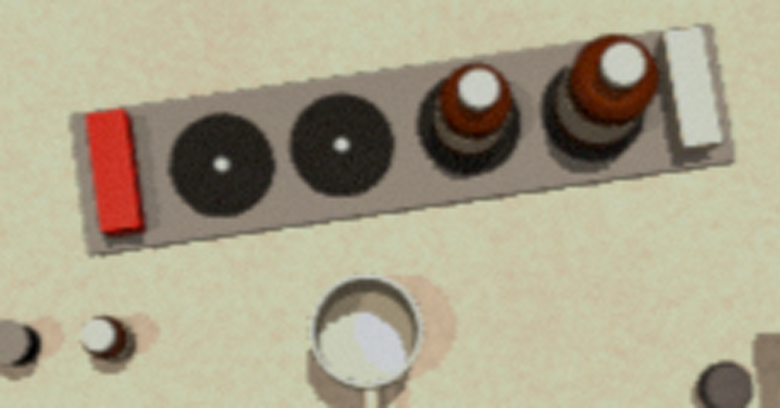

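View pics/s4.png

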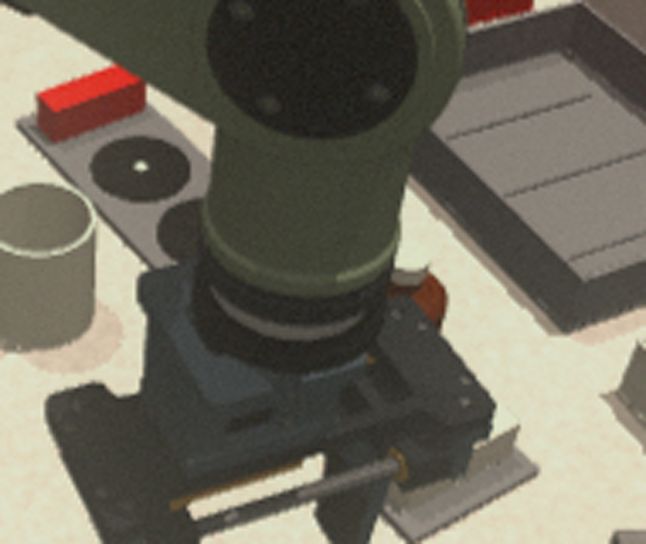

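Both placed bottles stand upright and look centred in the top view (cap tops at (478,89) and (622,64) in the crop). The side view is blocked by the arm. Now bottle 60.

Emit:
step_arm(steps=[[0, 0, 0, 0, 0, 10, 1], [0, 0, 0, 0, 0, 25, 1], [0, 0, 0, 0, 0, 30, 1], [0, 0, 0, 0, 0, 30, 1], [0, 0, 0, 0, 0, 24, 1], [0, 0, 0, 0, 0, 12, 1], [0, 0, 0, 0, 0, 5, 1], [0, 0, 0, 0, 0, 1, 1]])

```text
time_s: 21.5
ee_pos: [454.7, -341.0, 27.3]
ee_rot: [180.0, 0.0, 90.0]
force: [1.5, -0.9, 0.5]
gripper_width: 91.5
gripper_force: 0.0
```

Emit:
step_arm(steps=[[0, 0, 0, 0, 0, 0, 0.7], [0, 0, 0, 0, 0, 0, 0.6], [0, 0, 0, 0, 0, 0, 0.55], [0, 0, 0, 0, 0, 0, 0.5], [0, 0, 0, 0, 0, 0, 0.45], [0, 0, 0, 0, 0, 0, 0.35], [0, 0, 0, 0, 0, 0, 0.25], [0, 0, 0, 0, 0, 0, 0.25]], force=12)

```text
time_s: 22.5
ee_pos: [454.1, -341.0, 27.1]
ee_rot: [-180.0, -0.0, 90.0]
force: [-1.9, -0.3, 1.7]
gripper_width: 41.7
gripper_force: 12.0
```

Emit:
step_arm(steps=[[0, 0, 0, 0, 0, -3, 0.25], [0, 0, 0, 0, 0, -12, 0.25], [0, 0, 0, 0, 0, -25, 0.25], [0, 0, 0, 0, 0, -32, 0.25], [0, 0, 0, 0, 0, -34, 0.25], [0, 0, 0, 0, 0, -32, 0.25], [0, 0, 0, 0, 0, -22, 0.25], [0, 0, 0, 0, 0, -10, 0.25]])

```text
time_s: 23.5
ee_pos: [454.7, -341.3, 199.2]
ee_rot: [179.9, 0.1, 90.0]
force: [0.3, 0.1, -1.6]
gripper_width: 41.5
gripper_force: 12.0
```

```bash
python3 - <<'E'
from h import *
T=Cam("top"); print(T.plane((350.4,141.0),123)[:2],T.plane((392.7,133.6),143)[:2])
for z,b in ((123,(338,125,362,155)),(143,(380,120,402,146))):
    x0,y0,x1,y1=b; h=T.hsv[y0:y1,x0:x1]; m=(h[...,2]>150)&(h[...,1]<60)
    for c,st in blobs(m,25): p=c+[x0,y0]; print(p,st[4],T.plane(p,z)[:2])
E
```

```text
[637.50697617 -63.80247541] [ 652.88354664 -158.9617481 ]
[348.53142857 128.22285714] 175 [667.9028795  -58.74896013]
[350.27173913 140.44565217] 92 [638.81779429 -63.47390803]
[389.68548387 122.40322581] 124 [ 678.99549414 -151.74324802]
[392.89473684 133.25438596] 114 [ 653.70854741 -159.39953281]
```

Emit:
step_arm(steps=[[0, 0, 0, 10, 4.5, 0, 0.25], [0, 0, 0, 20, 9, 0, 0.25], [0, 0, 0, 30, 13.5, 0, 0.25], [0, 0, 0, 34, 15, 0, 0.25], [0, 0, 0, 34, 15, 0, 0.25], [0, 0, 0, 34, 15, 0, 0.25], [0, 0, 0, 34, 15, 0, 0.25], [0, 0, 0, 34, 15, 0, 0.25]])

```text
time_s: 24.55
ee_pos: [555.8, -108.9, 195.7]
ee_rot: [-179.8, -0.1, 90.0]
force: [0.5, 0.2, -1.7]
gripper_width: 41.8
gripper_force: 12.0
```

Emit:
step_arm(steps=[[0, 0, 0, 34, 15, 0, 0.25], [0, 0, 0, 34, 15, 0, 0.25], [0, 0, 0, 30, 13.5, 0, 0.25], [0, 0, 0, 22, 10, 0, 0.25], [0, 0, 0, 13, 6, 0, 0.25], [0, 0, 0, 7, 3, 0, 0.25], [0, 0, 0, 2.5, 1.3, 0, 0.25], [0, 0, 0, 0, 0, 0, 0.25]])

```text
time_s: 25.55
ee_pos: [619.8, 30.9, 197.2]
ee_rot: [-180.0, 0.0, 90.0]
force: [0.0, 0.9, -1.8]
gripper_width: 41.7
gripper_force: 12.0
```

Emit:
step_arm(steps=[[0, 0, 0, 0, 0, 12, 0.25], [0, 0, 0, 0, 0, 26, 0.25], [0, 0, 0, 0, 0, 34, 0.25], [0, 0, 0, 0, 0, 34, 0.25], [0, 0, 0, 0, 0, 26, 0.25], [0, 0, 0, 0, 0, 15, 0.25], [0, 0, 0, 0, 0, 7, 0.25], [0, 0, 0, 0, 0, 1, 0.25]])

```text
time_s: 26.55
ee_pos: [620.2, 31.4, 42.3]
ee_rot: [180.0, -0.0, 90.0]
force: [0.9, 0.1, -1.4]
gripper_width: 41.7
gripper_force: 12.0
```

Emit:
step_arm(steps=[[0, 0, 0, 0, 0, 1, 0.25], [0, 0, 0, 0, 0, 1, 0.25], [0, 0, 0, 0, 0, 1, 0.25], [0, 0, 0, 0, 0, 0.5, 0.25], [0, 0, 0, 0, 0, 0.5, 0.25], [0, 0, 0, 0, 0, 0.5, 0.25], [0, 0, 0, 0, 0, 0, 0.25], [0, 0, 0, 0, 0, 0, 0.25]])

```text
time_s: 27.55
ee_pos: [620.0, 31.5, 38.1]
ee_rot: [180.0, -0.0, 90.0]
force: [-2.9, 0.7, 4.2]
gripper_width: 41.6
gripper_force: 12.0
```

Emit:
step_arm(steps=[[0, 0, 0, 0, 0, 0, 0.47], [0, 0, 0, 0, 0, 0, 0.52], [0, 0, 0, 0, 0, 0, 0.6], [0, 0, 0, 0, 0, 0, 0.75], [0, 0, 0, 0, 0, 0, 0.9], [0, 0, 0, 0, 0, 0, 0.9], [0, 0, 0, 0, 0, -5, 0.9], [0, 0, 0, 0, 0, -20, 0.9]])

```text
time_s: 28.55
ee_pos: [619.0, 31.5, 62.0]
ee_rot: [-179.8, 0.0, 90.0]
force: [0.3, 0.0, -0.4]
gripper_width: 82.3
gripper_force: 0.0
```

Emit:
step_arm(steps=[[0, 0, 0, 0, 0, -40, 0.8], [0, 0, 0, 0, 0, -40, 0.8], [0, 0, 0, 15, -13, 0, 0.8], [0, 0, 0, 32, -31, 0, 0.8], [0, 0, 0, 36, -35, 0, 0.8], [0, 0, 0, 36, -35, 0, 0.8], [0, 0, 0, 30, -28, 0, 0.8], [0, 0, 0, 14.5, -13.2, 0, 0.8]])

```text
time_s: 29.55
ee_pos: [462.3, 196.0, 142.0]
ee_rot: [-179.9, 0.0, 90.1]
force: [1.2, 0.6, -0.2]
gripper_width: 73.3
gripper_force: 0.0
```

Emit:
step_arm(steps=[[0, 0, 0, 0, 0, 5, 0.8], [0, 0, 0, 0, 0, 20, 0.8], [0, 0, 0, 0, 0, 30, 0.8], [0, 0, 0, 0, 0, 30, 0.8], [0, 0, 0, 0, 0, 24, 0.8], [0, 0, 0, 0, 0, 12, 0.8], [0, 0, 0, 0, 0, 5, 0.8], [0, 0, 0, 0, 0, 1, 0.8]])

```text
time_s: 30.55
ee_pos: [465.4, 194.9, 15.8]
ee_rot: [180.0, -0.0, 90.0]
force: [0.1, -0.2, 0.0]
gripper_width: 73.0
gripper_force: 0.0
```

Emit:
step_arm(steps=[[0, 0, 0, 0, 0, 0, 0.6], [0, 0, 0, 0, 0, 0, 0.5], [0, 0, 0, 0, 0, 0, 0.45], [0, 0, 0, 0, 0, 0, 0.4], [0, 0, 0, 0, 0, 0, 0.35], [0, 0, 0, 0, 0, 0, 0.25], [0, 0, 0, 0, 0, 0, 0.15], [0, 0, 0, 0, 0, 0, 0.15]], force=8)

```text
time_s: 31.55
ee_pos: [464.7, 195.0, 15.7]
ee_rot: [-180.0, -0.0, 90.0]
force: [-1.1, -0.6, 1.2]
gripper_width: 32.0
gripper_force: 8.0
```

Emit:
step_arm(steps=[[0, 0, 0, 0, 0, -3, 0.15], [0, 0, 0, 0, 0, -10, 0.15], [0, 0, 0, 0, 0, -18, 0.15], [0, 0, 0, 0, 0, -20, 0.15], [0, 0, 0, 0, 0, -18, 0.15], [0, 0, 0, 0, 0, -12, 0.15], [0, 0, 0, 0, 0, -7, 0.15], [0, 0, 0, 0, 0, -2, 0.15]])

```text
time_s: 32.55
ee_pos: [464.8, 195.0, 105.9]
ee_rot: [180.0, -0.0, 90.0]
force: [-0.2, -0.4, -0.4]
gripper_width: 31.5
gripper_force: 8.0
```

Emit:
step_arm(steps=[[0, 0, 0, -4, 8, 0, 0.15], [0, 0, 0, -9, 16, 0, 0.15], [0, 0, 0, -13, 24, 0, 0.15], [0, 0, 0, -15, 28, 0, 0.15], [0, 0, 0, -14, 26, 0, 0.15], [0, 0, 0, -10, 19, 0, 0.15], [0, 0, 0, -6, 11, 0, 0.15], [0, 0, 0, -2, 4.2, 0, 0.15]])

```text
time_s: 33.55
ee_pos: [601.5, 121.3, 105.1]
ee_rot: [-180.0, -0.0, 89.9]
force: [-0.6, 1.1, -0.9]
gripper_width: 32.0
gripper_force: 8.0
```

Emit:
step_arm(steps=[[0, 0, 0, 0, 0, 0, 0.15], [0, 0, 0, 0, 0, 6, 0.15], [0, 0, 0, 0, 0, 14, 0.15], [0, 0, 0, 0, 0, 20, 0.15], [0, 0, 0, 0, 0, 17, 0.15], [0, 0, 0, 0, 0, 11, 0.15], [0, 0, 0, 0, 0, 5, 0.15], [0, 0, 0, 0, 0, 2, 0.15]])

```text
time_s: 34.55
ee_pos: [601.2, 122.0, 30.6]
ee_rot: [180.0, -0.0, 90.0]
force: [-0.0, -0.6, -0.4]
gripper_width: 31.9
gripper_force: 8.0
```

Contact is expected at TCP z ≈ 26.8.

Emit:
step_arm(steps=[[0, 0, 0, 0, 0, 1, 0.15], [0, 0, 0, 0, 0, 1, 0.15], [0, 0, 0, 0, 0, 0.8, 0.15], [0, 0, 0, 0, 0, 0.5, 0.15], [0, 0, 0, 0, 0, 0.5, 0.15], [0, 0, 0, 0, 0, 0.3, 0.15], [0, 0, 0, 0, 0, 0, 0.15], [0, 0, 0, 0, 0, 0, 0.15]])

```text
time_s: 35.55
ee_pos: [601.0, 122.0, 26.7]
ee_rot: [180.0, -0.0, 90.0]
force: [-0.0, 0.3, 1.5]
gripper_width: 31.7
gripper_force: 8.0
```

Emit:
step_arm(steps=[[0, 0, 0, 0, 0, 0, 0.37], [0, 0, 0, 0, 0, 0, 0.42], [0, 0, 0, 0, 0, 0, 0.5], [0, 0, 0, 0, 0, 0, 0.65], [0, 0, 0, 0, 0, 0, 0.8], [0, 0, 0, 0, 0, 0, 0.8], [0, 0, 0, 0, 0, -5, 0.8], [0, 0, 0, 0, 0, -20, 0.8]])

```text
time_s: 36.55
ee_pos: [600.1, 121.8, 51.0]
ee_rot: [-179.8, 0.0, 90.0]
force: [0.5, 0.1, 0.6]
gripper_width: 73.3
gripper_force: 0.0
```

Emit:
step_arm(steps=[[0, 0, 0, 0, 0, -40, 0.8], [0, 0, 0, 0, 0, -50, 0.8], [0, 0, 0, 0, 0, -40, 0.8], [0, 0, 0, 30, -20, 0, 0.8], [0, 0, 0, 50, -40, 0, 0.8], [0, 0, 0, 60, -45, 0, 0.8], [0, 0, 0, 60, -45, 0, 0.8], [0, 0, 0, 30, -20, 0, 0.8]])

```text
time_s: 37.55
ee_pos: [444.9, 332.7, 182.2]
ee_rot: [180.0, -0.0, 90.1]
force: [-0.1, 0.4, -0.5]
gripper_width: 73.1
gripper_force: 0.0
```

```bash
python3 - <<'E'
from h import *
T,S=Cam("top"),Cam("side")
cv2.imwrite("pics/t5.png",cv2.resize(T.im[115:235,210:440],None,fx=3.4,fy=3.4,interpolation=2)[:,:780])
cv2.imwrite("pics/s5.png",cv2.resize(S.im[80:350,200:460],None,fx=2.2,fy=2.2,interpolation=2))
E
```

```text
(no output)
```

View pics/t5.png

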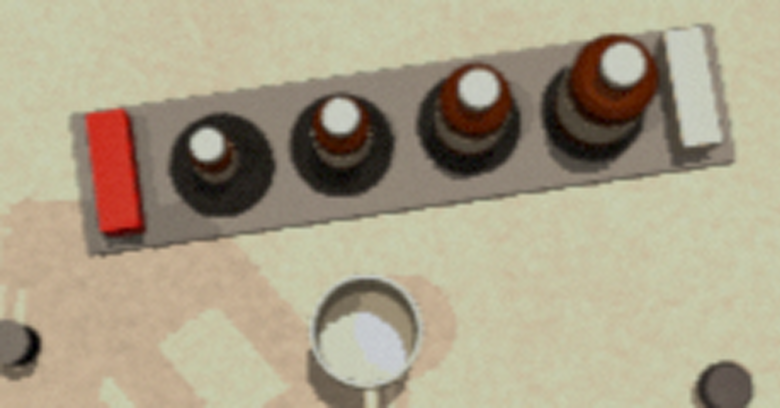

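View pics/s5.png

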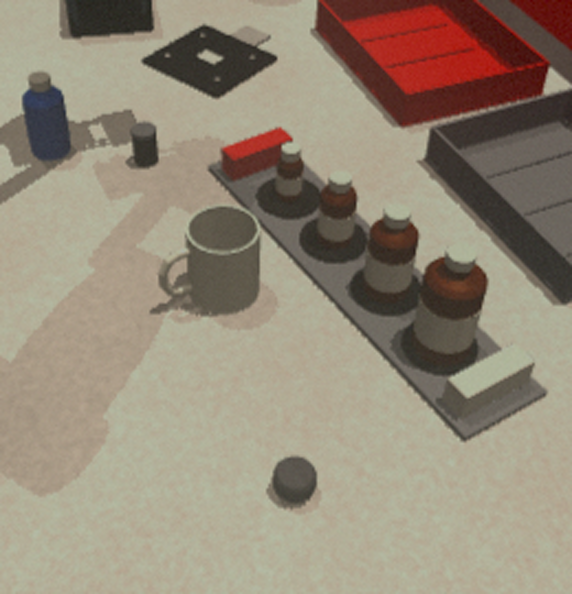

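All four bottles stand upright, in size order from the red block, each within its coaster (caps at (208,145), (341,116), (478,89), (622,64) in the top crop). Mug unmoved. Final numeric check, then hand in.

```bash
python3 - <<'E'
from h import *
T=Cam("top")
a,b=T.plane((271.1,157.5),83)[:2],T.plane((310.1,149),103)[:2]
print(a,b)
if np.hypot(*(a-[601,122]))<5 and np.hypot(*(b-[619.6,32]))<5: print(job_done())
E
```

```text
[600.78957822 123.96007062] [620.09575369  30.04307492]
the job is handed in; nothing more can be done
None
```

The job is handed in: the four amber bottles stand upright on the coasters in size order from the red block, each within about 2 mm of centre by the overhead camera, and the mug was never touched.

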